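# Show the trinket box's code to the lift reader

## Task

The steel trinket box is about to go down in the lift and has to be registered first. Lay the shoehorn that rests across it in the black catchall, then lift the box and hold its coded underside squarely and centred against the rubber rim of the sloping reader, lengthwise along the rim, pressing lightly so that the sprung rim gives a little without bottoming, for a good three seconds. Then set the box gently back down flat on the blue felt mat and let go; do not drop anything or disturb the diffuser jar, remote or glasses case.

Things in the scene. Friction and masses are not known exactly. Their poses are not given: they have to be found in the camera images.
- box: closed stainless trinket box, 140 (x) x 60 (y) x 32 (z) mm, 0.3 to 0.6 kg, brass press button on its -x end (not to be operated), lid does not open. Origin: centre of its underside; z up out of the lid. It starts on the felt mat.
- box_code (a point): centre of the square printed code on the underside of the box (same point and axes as the box's origin)
- shoehorn: wooden shoehorn, 172 mm long along y, lying flat across the box's lid, 60 g. Handle 24 wide, 12 mm thick, from y = -90 to +7 mm; middle 31 wide, 10 thick, to y = 55; blade end 38 wide, 7 thick, to y = 87. Origin: on its underside at x = y = 0, near mid-length; z up.
- catchall: fixed shallow black ceramic tray, 110 (x) x 230 (y) x 18 mm high outside, walls 6 mm and floor 5 to 6 mm thick. Origin: centre of its underside, z up.
- mat: fixed blue felt mat, 190 (x) x 120 (y) x 4 mm. Origin: centre of its underside, z up.
- reader_head: fixed sloping white face, 130 x 70 mm, of the code reader. Origin: its centre; z: straight out (35 deg from vertical, towards the robot); x up the slope; y across. A black rubber rim, 100 (x) x 44 (y) mm, centred on z, stands 27 to 77 mm out along z: different each time, not reported, so feel for it. The rim is sprung: gives up to 12 mm, from 1 N to 10 N at its stop.
- diffuser: frosted glass diffuser jar with closed wooden stopper, 72 mm diameter, 110 mm tall, a bystander. Origin: centre of its underside.
- remote: white garage remote, 68 x 40 x 15 mm, a bystander. Origin: centre of its underside.
- glasses_case: brown glasses case, 65 (x) x 160 (y) x 40 mm, a bystander. Origin: centre of its underside.
Mind the look-alikes: they are no part of the job. Leave any turquoise look-alike of the box alone.

How it is judged:
By the outcome, as a careful person would: the job done as asked, in the order asked, and still so for the second after the job is handed in, with the robot touching nothing.
It also fails if it takes over 72 s, if anything falls off the work surface, if the arm or the gripper's body presses on something with over 40 N, if the wrist force passes 120 N, or if a joint passes its speed limit or range.

## Robot

A 7-joint arm with a two-finger parallel gripper is mounted at the origin on the work surface. World frame = base frame: x ahead of the robot, y to its left, z up, the work surface at z = 0. Lengths are in m, angles in degrees, forces in N, time in s.
With the tool pointing down it reaches from about 0.4 to 0.85 m from the base axis. Payload 4.5 kg.
Tool frame: the origin (TCP) lies between the finger pads; the fingertips stand 11 mm ahead of it and the grasp point (between the pads) lies 8 mm behind it; z points along the fingers, y is the line along which they close (so a half turn about z gives the same grasp; the last joint's range is limited). The gripper opens to 88 mm and grips with 3 to 60 N. Pads are 18 mm wide; open, the fingers measure 123 mm over their backs; the gripper's body (75 mm by 187 mm) begins 45 mm behind the grasp point.
Start: joints at [76.421, 39.483, -11.15, 89.685, 9.013, 51.709, -12.324], TCP at [0.167, -0.602, 0.25] pointing down, gripper open.
Joint ranges: [-172.22, 172.22], [-26.19, 119.32], [-84.43, 86.54], [7.71, 146.69], [-57.33, 237.33], [2.42, 119.75], [-152.13, 152.13]. Speed limits (degrees/s): [147.25, 147.25, 180, 180, 180, 180, 180].

## Interface

Orientations are given as a 3x3 rotation matrix whose columns are the frame's x, y, z axes.
In Python, from bench import * gives the robot as it stands.
- The arm moves only by the tool jog_arm, never from a script. Its argument "commands" is a list that holds one entry, the list of rows, each a list of 7 numbers: the shift along the tool's x, y, z in cm, then the turn, a rotation vector about the tool's x, y, z in degrees, then the opening, from 0 (shut) to 1 (fully open). In form: [[[x, y, z, wx, wy, wz, jaw], ...]]. A call has exactly 5 rows; each row is the pose to reach, as a shift and turn from the pose commanded when the call began, along the tool's axes at that moment; what a row does not reach only later rows make up. A row lasts 1/12 s, in which the tool goes at most 41.7 mm and 7.16 degrees, less where a joint would pass 70% of its speed; a pose out of reach is approached as far as the arm can. A call with a gripper value outside its range is refused whole. The fingers move at their own pace and stop on an object; the grip force is fixed at half the most. Time passes only in rows, so rows that repeat a pose let the fingers close, or fill a call up. It gives the time, the measured TCP pose, the force, the opening and the grip force at its end, in the units of the state.
- get_state(): the state, without advancing time (a new reading comes with each control period).
- get_image(name): name is "scene" or "top" or "wrist"; returns (picture, depth): 420x560x3 uint8, blue, green, red; 420x560 float32, m along the optical axis (not along the pixel's ray), 0 where there is no reading.
- camera_params(name): a dict with "mtx" (3x3 intrinsics, pixels), "pose" (4x4, takes a point from camera to world coordinates). Camera axes: x right, y up, looking along -z (the intrinsics and any distortion apply to the point x, -y, -z); pixel columns grow to the right and rows downward; lengths in m; the calibration is good to about 2 mm. A picture is of the moment at which its call begins: read the wrist's pose just before it. camera_params takes no time and is no camera call; for the wrist camera it gives the pose at the moment of the call.
- sign_off(): hands the job in; it is judged then, once.
Trained networks look in the newest picture that a camera, given by its name, has taken for a name from the list of things; names that differ only in an ending like _2 or _b are one class to them, and where a whole thing is asked for, a point or a joint stands for the part that bears it (a point fixed in the world has none). Each returns a list of dicts, best first, with "confidence" (0 to 1); they miss things now and then, are a little off and sometimes report something else, mostly with a low value. They report only what shows in the picture. A call takes as long as a camera call. They do not tell look-alikes from the thing itself.
- find_in(camera, name): "bbox" ([left, top, right, bottom] in pixels, round what is visible of it).
- outline_of(camera, name): "mask" (420x560 bool, what is visible of it) and "bbox" ([left, top, right, bottom] in pixels, round what is visible of it).
The state is a dict: "clock": time; "q": joint angles; "qd": joint speeds; "tau": joint torques, N m; "eef_pos": TCP position; "eef_rot": TCP orientation; "wrist_force": force on the tool from outside, world axes, zero at the start; "moment": the same for the moment, N m; "finger_gap": opening from 0.0 (shut) to 1.0 (fully open); "grasp_force": force on a finger pad.
Only numpy, scipy, OpenCV 4.12 (cv2) and the standard library are available. Lean on these libraries where they do the work, as an engineer would, in place of code of your own. Each camera call takes 0.05 s, during which the arm holds its last target. There are 200 camera calls.

## Working session

There is one attempt and no reset: what is moved stays moved. The work goes in short steps, Python scripts to look and compute and a tool call to move; the robot and the scene stay as the last step left them, time stands still between calls to the robot, and variables do not carry over. Pictures are saved under pics/ and viewed, at most 10 in all, crops included, and the job is handed in when it is done.

Besides the shell and the picture viewer there is one more tool, called after ">>>" in YAML: its name, and indented under it one key for each argument. jog_arm: Moves the arm, as the interface text tells. Its arguments: {"type":"object","properties":{"commands":{"type":"array"}},"required":["commands"]}

```bash
ls; mkdir -p pics; python3 - <<'E'
from bench import *
import cv2, numpy as np
s=get_state(); print(s['clock'],s['eef_pos'],s['eef_rot'],s['wrist_force'],s['finger_gap'])
ims=[]
for n in ['scene','top']:
    im,d=get_image(n); cv2.imwrite(f'pics/{n}0.png',im); np.save(f'pics/{n}0d.npy',d)
    p=camera_params(n); print(n,np.round(p['mtx'],1).tolist(),np.round(p['pose'],3).tolist())
    for o in ['box','shoehorn','catchall','mat','reader_head','diffuser','remote','glasses_case']:
        print(o,[(np.round(r['bbox']).tolist(),round(r['confidence'],2)) for r in find_in(n,o)][:3])
E
```

```text
pics
0.0 [ 0.1669542  -0.60165324  0.24891927] [[ 9.63532475e-01  2.67590608e-01 -6.60764149e-04]
 [ 2.67591368e-01 -9.63530931e-01  1.73352801e-03]
 [-1.72790882e-04 -1.84712531e-03 -9.99998279e-01]] [-0.22365147  0.19976082  0.2836024 ] 1.0029113955357896
scene [[464.3, 0.0, 286.9], [0.0, 464.3, 213.4], [0.0, 0.0, 1.0]] [[-0.549, -0.697, 0.461, 1.123], [0.836, -0.459, 0.301, 0.325], [0.002, 0.551, 0.835, 1.181], [0.0, 0.0, 0.0, 1.0]]
box [([203.0, 126.0, 247.0, 144.0], 0.59), ([215.0, 177.0, 259.0, 217.0], 0.55)]
shoehorn [([217.0, 170.0, 255.0, 212.0], 0.63)]
catchall [([355.0, 253.0, 445.0, 335.0], 0.76)]
mat [([204.0, 170.0, 273.0, 226.0], 0.83), ([217.0, 170.0, 255.0, 211.0], 0.4)]
reader_head [([261.0, 230.0, 316.0, 291.0], 0.87)]
diffuser [([347.0, 324.0, 379.0, 356.0], 0.75)]
remote [([309.0, 202.0, 325.0, 221.0], 0.59)]
glasses_case [([158.0, 209.0, 209.0, 257.0], 0.97)]
top [[412.3, 0.0, 281.1], [0.0, 412.3, 214.2], [0.0, 0.0, 1.0]] [[-0.028, 0.991, -0.128, 0.405], [-1.0, -0.027, 0.006, -0.07], [0.003, 0.128, 0.992, 1.055], [0.0, 0.0, 0.0, 1.0]]
box [([410.0, 271.0, 474.0, 327.0], 0.73), ([337.0, 196.0, 373.0, 254.0], 0.57), ([324.0, 185.0, 388.0, 267.0], 0.21)]
shoehorn [([325.0, 206.0, 391.0, 238.0], 0.9), ([327.0, 189.0, 385.0, 268.0], 0.7), ([216.0, 126.0, 254.0, 193.0], 0.33)]
catchall [([89.0, 202.0, 187.0, 253.0], 0.84)]
mat [([325.0, 186.0, 387.0, 265.0], 0.66)]
reader_head [([216.0, 126.0, 256.0, 192.0], 0.78)]
diffuser [([126.0, 133.0, 162.0, 166.0], 0.68), ([338.0, 194.0, 372.0, 252.0], 0.21)]
remote []
glasses_case [([340.0, 132.0, 407.0, 168.0], 0.74)]
```

View pics/scene0.png

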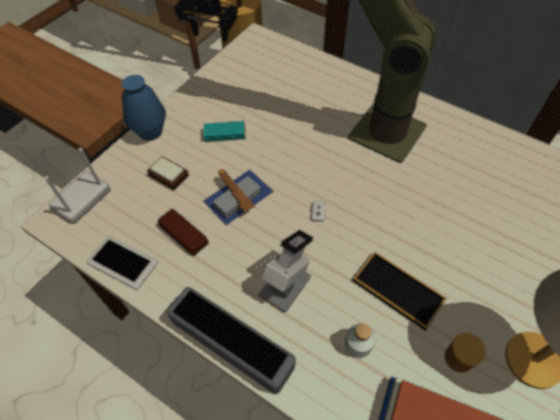

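View pics/top0.png

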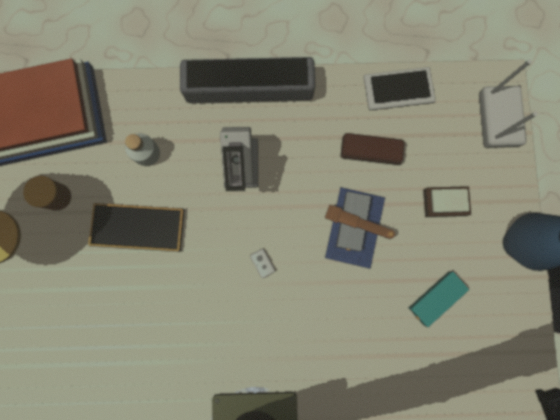

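The box lies under the shoehorn on the blue mat, at about (355,222) in the top view. The catchall is at (137,227), the reader at (236,160), the remote at (262,262) and the diffuser at (140,148). The turquoise look-alike is at (440,298). Next I measure these with the depth images and outlines.

```bash
cat > h.py <<'E'
from bench import *
import cv2, numpy as np
from scipy.spatial.transform import Rotation as R
def cloud(d,p):
    K=p['mtx'];P=p['pose'];v,u=np.mgrid[0:d.shape[0],0:d.shape[1]]
    c=np.stack([(u-K[0,2])/K[0,0]*d,-(v-K[1,2])/K[1,1]*d,-d],-1)
    return c@P[:3,:3].T+P[:3,3]
def rect(xy):
    (c,s,a)=cv2.minAreaRect((np.asarray(xy)*1000).astype(np.float32)); 
    return np.round(c,1),np.round(s,1),round(a,1)
def jog(pos,rot,s=None):
    s=s or get_state(); M=np.array(s['eef_rot'])
    return np.round(M.T@(np.array(pos)-s['eef_pos'])*100,2), np.round(R.from_matrix(M.T@rot).as_rotvec(degrees=True),2)
E
python3 - <<'E'
from h import *
for n in ['scene','top']:
    im,d=get_image(n);p=camera_params(n);W=cloud(d,p);ok=d>0
    for o in ['box','shoehorn','catchall','mat','reader_head','diffuser','glasses_case','remote']:
        for r in outline_of(n,o)[:3]:
            if r['confidence']<.4: continue
            m=cv2.erode(r['mask'].astype(np.uint8),np.ones((2,2)))>0
            P=W[m&ok]
            if len(P)<10: continue
            print(n,o,round(r['confidence'],2),r['bbox'],len(P),'z%',np.round(np.percentile(P[:,2],[5,50,95])*1000),'rect',rect(P[:,:2]),'med',np.round(np.median(P,0),3), 'bgr',im[m].mean(0).round())
    print('table z',np.percentile(W[300:340,300:330][ok[300:340,300:330]][:,2],[5,50,95]))
E
```

```text
scene box 0.56 [200.6, 121.8, 246.6, 142.7] 710 z% [ 7. 30. 35.] rect (array([ 318.6, -453.8]), array([ 65. , 138.4]), 37.4) med [ 0.325 -0.449  0.03 ] bgr [ 96. 105.  36.]
scene box 0.55 [215.1, 175.8, 260.9, 217.3] 660 z% [10. 34. 39.] rect (array([ 517.5, -252.5]), array([ 58.6, 140.1]), 77.4) med [ 0.541 -0.247  0.034] bgr [ 98. 103. 101.]
scene shoehorn 0.68 [216.6, 170.1, 253.3, 210.6] 379 z% [41. 46. 50.] rect (array([ 511.5, -267.2]), array([170. ,  30.2]), 69.5) med [ 0.515 -0.253  0.046] bgr [ 43.  72. 106.]
scene catchall 0.81 [356.8, 250.2, 446.0, 333.4] 3237 z% [ 2.  7. 19.] rect (array([517.6, 293.8]), array([227.2, 113. ]), 84.0) med [0.517 0.299 0.007] bgr [21. 27. 31.]
scene mat 0.78 [205.2, 170.0, 273.5, 225.6] 642 z% [-0.  4.  8.] rect (array([ 502.5, -262.4]), array([118.9, 189.3]), 74.5) med [ 0.498 -0.256  0.004] bgr [88. 65. 56.]
scene reader_head 0.95 [260.5, 231.2, 314.7, 291.3] 1646 z% [ 89. 144. 198.] rect (array([629.1,  16. ]), array([ 93.1, 215.8]), 89.2) med [0.672 0.037 0.144] bgr [90. 97. 99.]
scene diffuser 0.62 [347.2, 324.1, 374.7, 357.9] 762 z% [ 
[... 1599 characters left out ...]
6.7, 267.6] 1506 z% [0. 4. 7.] rect (array([ 499.9, -266.7]), array([118. , 188.6]), 74.8) med [ 0.462 -0.278  0.004] bgr [90. 76. 69.]
top diffuser 0.65 [124.5, 131.9, 159.9, 168.1] 777 z% [ 28.  70. 112.] rect (array([705.1, 264.9]), array([59.2, 67.1]), 41.0) med [0.699 0.258 0.07 ] bgr [ 90. 105. 107.]
top glasses_case 0.8 [342.0, 133.9, 406.1, 166.8] 1557 z% [17. 39. 43.] rect (array([ 697.9, -320.9]), array([167.9,  60.5]), 82.1) med [ 0.695 -0.315  0.039] bgr [46. 56. 72.]
top remote 0.62 [249.2, 252.5, 279.5, 276.5] 368 z% [12. 15. 18.] rect (array([416. , -27.4]), array([64.4, 37.1]), 29.0) med [ 0.416 -0.027  0.015] bgr [135. 147. 143.]
table z [-0.00349025 -0.00024544  0.00274933]
```

```bash
python3 - <<'E'
from h import *
s=get_state();p=camera_params('wrist');T=np.eye(4);T[:3,:3]=s['eef_rot'];T[:3,3]=s['eef_pos']
print(np.round(np.linalg.inv(T)@p['pose'],3),np.round(p['mtx'],1))
def tool(a):
    a=np.radians(a);return np.array([[np.cos(a),np.sin(a),0],[np.sin(a),-np.cos(a),0],[0,0,-1]])
print(jog([.47,-.27,.25],tool(67)))
print(jog([.51,-.265,.25],tool(67)))
E
```

```text
[[-0.     0.952  0.307  0.078]
 [ 1.     0.     0.     0.001]
 [ 0.     0.307 -0.952 -0.135]
 [ 0.     0.     0.     1.   ]] [[321.7   0.  279.8]
 [  0.  321.7 201.6]
 [  0.    0.    1. ]]
(array([ 3.806e+01, -2.391e+01, -3.000e-02]), array([ 1.000e-02,  0.000e+00, -5.148e+01]))
(array([ 4.205e+01, -2.332e+01, -3.000e-02]), array([ 1.000e-02,  0.000e+00, -5.148e+01]))
```

>>> jog_arm:
  commands:
    - [[1.6,-3.6,0,0,0,0,0.55],[3.2,-7.2,0,0,0,0,0.55],[4.8,-10.8,0,0,0,0,0.55],[6.4,-14.4,0,0,0,0,0.55],[8,-18,0,0,0,0,0.55]]

```text
clock: 2.22
eef_pos: [0.1962, -0.4057, 0.2499]
eef_rot: [[0.964, 0.267, 0.001], [0.267, -0.964, -0.001], [0.0, 0.001, -1.0]]
wrist_force: [0.5, 0.9, 0.7]
finger_gap: 0.645
grasp_force: 0.0
```

>>> jog_arm:
  commands:
    - [[3.8,-1,0,0,0,0,0.55],[7.6,-2,0,0,0,0,0.55],[11.4,-3,0,0,0,0,0.55],[15.2,-4,0,0,0,0,0.55],[19,-5,0,0,0,0,0.55]]

```text
clock: 2.63
eef_pos: [0.3675, -0.3073, 0.25]
eef_rot: [[0.964, 0.267, 0.001], [0.267, -0.964, -0.001], [0.0, 0.001, -1.0]]
wrist_force: [0.7, -0.9, -0.6]
finger_gap: 0.551
grasp_force: 0.0
```

>>> jog_arm:
  commands:
    - [[3,0,0,0,0,-7,0.55],[6,0,0,0,0,-14,0.55],[9,0,0,0,0,-21,0.55],[12,0,0,0,0,-28,0.55],[15,0,0,0,0,-35,0.55]]

```text
clock: 3.05
eef_pos: [0.5118, -0.2677, 0.2499]
eef_rot: [[0.631, 0.776, 0.0], [0.776, -0.631, -0.0], [-0.0, 0.0, -1.0]]
wrist_force: [-0.2, -0.0, 0.0]
finger_gap: 0.55
grasp_force: 0.0
```

>>> jog_arm:
  commands:
    - [[0,0,0,0,0,-6,0.55],[0,0,0,0,0,-12,0.55],[0,0,0,0,0,-16.5,0.55],[0,0,0,0,0,-16.5,0.55],[0,0,0,0,0,-16.5,0.55]]

```text
clock: 3.47
eef_pos: [0.5103, -0.2684, 0.2497]
eef_rot: [[0.393, 0.92, 0.0], [0.92, -0.393, 0.0], [0.0, 0.0, -1.0]]
wrist_force: [0.2, 0.1, -0.4]
finger_gap: 0.549
grasp_force: 0.0
```

```bash
python3 - <<'E'
from h import *
p=camera_params('wrist'); im,d=get_image('wrist');W=cloud(d,p);ok=d>0
cv2.imwrite('pics/w1.png',im)
def ax(q): # long-axis yaw, from PCA
    q=q-q.mean(0);w,v=np.linalg.eigh(q.T@q);return round(np.degrees(np.arctan2(v[1,1],v[0,1]))%180,1)
for o in ['box','shoehorn','mat']:
    for r in outline_of('wrist',o)[:3]:
        P=W[r['mask']&ok]
        print(o,round(r['confidence'],2),r['bbox'],np.percentile(P[:,2],[5,50,95]).round(4),rect(P[:,:2]),ax(P[:,:2]))
# shoehorn via z
m=ok&(W[...,2]>.041)&(W[...,2]<.06)&(abs(W[...,0]-.51)<.15)&(abs(W[...,1]+.265)<.15);P=W[m];print('shoe z',len(P),rect(P[:,:2]),ax(P[:,:2]),P[:,2].mean())
E
```

```text
box 0.94 [190.0, 351.2, 261.7, 387.7] [0.0305 0.0321 0.0332] (array([ 325.1, -505.3]), array([90.6, 94.4]), 63.3) 151.6
box 0.83 [213.3, 123.1, 346.4, 197.8] [0.0343 0.0361 0.0373] (array([ 510.8, -262.1]), array([ 68.8, 142.4]), 77.4) 167.0
shoehorn 0.7 [212.9, 122.4, 346.8, 196.7] [0.0335 0.0361 0.0373] (array([ 510.9, -262.3]), array([ 69.8, 152.5]), 76.7) 166.9
shoehorn 0.68 [257.1, 89.7, 296.4, 257.0] [0.0409 0.0462 0.0489] (array([ 498.9, -281.8]), array([201.8,  43.9]), 65.8) 67.7
shoehorn 0.65 [411.3, 65.5, 493.4, 216.7] [0.0151 0.0395 0.0412] (array([ 709.9, -327. ]), array([177.2,  87.2]), 81.5) 81.6
mat 0.79 [186.0, 104.8, 356.1, 225.7] [0.0028 0.0041 0.0054] (array([ 499.6, -266.9]), array([121. , 191.6]), 75.3) 160.5
shoe z 4205 (array([ 505.8, -271.8]), array([175.4,  37.7]), 67.7) 67.9 0.045928588270208875
```

View pics/w1.png

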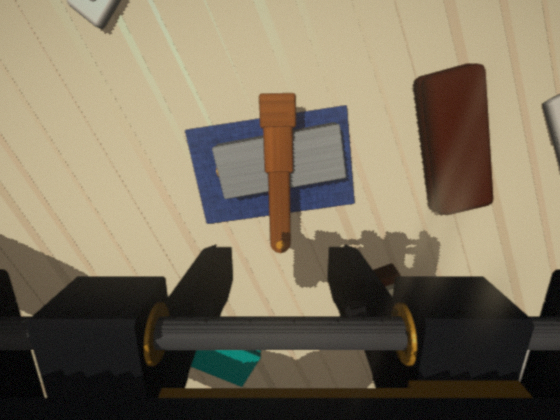

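```bash
cat >> h.py <<'E'
def tool(a):
    a=np.radians(a);return np.array([[np.cos(a),np.sin(a),0],[np.sin(a),-np.cos(a),0],[0,0,-1]])
E
python3 - <<'E'
from h import *
print(jog([.5026,-.2797,.0495],tool(67.8)))
E
```

```text
(array([-1.34, -0.27, 20.03]), array([ 0.01,  0.02, -0.86]))
```

>>> jog_arm:
  commands:
    - [[-1.3,-0.3,3,0,0,-0.9,0.55],[-1.3,-0.3,7,0,0,-0.9,0.55],[-1.3,-0.3,11,0,0,-0.9,0.55],[-1.3,-0.3,15,0,0,-0.9,0.55],[-1.3,-0.3,17.5,0,0,-0.9,0.55]]

```text
clock: 4.08
eef_pos: [0.5009, -0.2786, 0.0715]
eef_rot: [[0.377, 0.926, -0.003], [0.926, -0.377, 0.001], [-0.0, -0.004, -1.0]]
wrist_force: [0.0, -0.2, -0.3]
finger_gap: 0.55
grasp_force: 0.0
```

>>> jog_arm:
  commands:
    - [[0,0,1,0,0,0,0.55],[0,0,2,0,0,0,0.55],[0,0,2.5,0,0,0,0.55],[0,0,2.5,0,0,0,0.55],[0,0,2.5,0,0,0,0]]

```text
clock: 4.5
eef_pos: [0.5034, -0.2795, 0.0509]
eef_rot: [[0.376, 0.927, 0.002], [0.927, -0.376, -0.001], [-0.0, 0.002, -1.0]]
wrist_force: [-0.1, 0.8, -0.3]
finger_gap: 0.495
grasp_force: 0.0
```

>>> jog_arm:
  commands:
    - [[0,0,0,0,0,0,0],[0,0,0,0,0,0,0],[0,0,0,0,0,0,0],[0,0,0,0,0,0,0],[0,0,0,0,0,0,0]]

```text
clock: 4.92
eef_pos: [0.5031, -0.2794, 0.0506]
eef_rot: [[0.376, 0.927, 0.002], [0.927, -0.376, -0.001], [-0.0, 0.002, -1.0]]
wrist_force: [-0.9, 0.2, 6.9]
finger_gap: 0.267
grasp_force: 30.0
```

>>> jog_arm:
  commands:
    - [[0,0,-1,0,0,0,0],[0,0,-2.5,0,0,0,0],[0,0,-5,0,0,0,0],[0,0,-8,0,0,0,0],[0,0,-11,0,0,0,0]]

```text
clock: 5.33
eef_pos: [0.5018, -0.2787, 0.1609]
eef_rot: [[0.376, 0.927, -0.002], [0.927, -0.376, 0.001], [0.0, -0.002, -1.0]]
wrist_force: [1.0, -1.2, -0.3]
finger_gap: 0.269
grasp_force: 30.0
```

```bash
python3 - <<'E'
from h import *
print(jog([.515,.20,.19],tool(84)))
p=camera_params('wrist'); im,d=get_image('wrist');cv2.imwrite('pics/w2.png',im)
W=cloud(d,p);ok=d>0
for o in ['box','shoehorn']:
    for r in outline_of('wrist',o)[:3]:
        P=W[r['mask']&ok]
        print(o,round(r['confidence'],2),r['bbox'],np.percentile(P[:,2],[5,50,95]).round(4),rect(P[:,:2]))
E
```

```text
(array([ 44.86, -16.76,  -2.87]), array([ -0.1 ,  -0.02, -16.07]))
box 0.8 [196.1, 113.9, 372.9, 213.6] [0.0345 0.0361 0.0373] (array([ 515.6, -258.9]), array([ 60.5, 151. ]), 77.0)
box 0.76 [224.3, 375.2, 253.1, 390.8] [0.0018 0.0078 0.0167] (array([ 367.8, -478.1]), array([ 3.3, 37.5]), 38.5)
shoehorn 0.75 [233.3, 51.9, 324.4, 390.0] [0.1525 0.1561 0.1589] (array([ 474.1, -345.2]), array([336.8,  65.7]), 70.3)
```

>>> jog_arm:
  commands:
    - [[2.3,-2.3,-1.6,0,0,0,0],[4.6,-4.6,-3.2,0,0,0,0],[6.9,-6.8,-4.8,0,0,0,0],[9.2,-9,-6.4,0,0,0,0],[11.5,-11.3,-8,0,0,0,0]]

```text
clock: 5.9
eef_pos: [0.4394, -0.1287, 0.2394]
eef_rot: [[0.376, 0.927, -0.003], [0.927, -0.376, 0.001], [-0.0, -0.003, -1.0]]
wrist_force: [0.8, -0.0, -1.0]
finger_gap: 0.27
grasp_force: 30.0
```

>>> jog_arm:
  commands:
    - [[3.6,-1.7,-0.6,0,0,0,0],[7.3,-3.4,-1.2,0,0,0,0],[10.9,-5.1,-1.8,0,0,0,0],[14.6,-6.8,-2.4,0,0,0,0],[18.2,-8.5,-3,0,0,0,0]]

```text
clock: 6.32
eef_pos: [0.4294, 0.0721, 0.2692]
eef_rot: [[0.376, 0.927, -0.002], [0.927, -0.376, -0.001], [-0.002, -0.002, -1.0]]
wrist_force: [1.5, 0.1, 0.1]
finger_gap: 0.268
grasp_force: 30.0
```

>>> jog_arm:
  commands:
    - [[3.5,0.5,1,0,0,-4,0],[7,1,2,0,0,-8,0],[10.5,2,3,0,0,-12,0],[13,2.5,4,0,0,-16,0],[15.2,3,5,0,0,-16,0]]

```text
clock: 6.73
eef_pos: [0.5156, 0.202, 0.2179]
eef_rot: [[0.101, 0.995, -0.002], [0.995, -0.101, -0.0], [-0.0, -0.002, -1.0]]
wrist_force: [0.9, -0.0, -1.6]
finger_gap: 0.268
grasp_force: 30.0
```

```bash
python3 - <<'E'
from h import *
s=get_state();print(s['eef_pos'],s['clock'])
p=camera_params('wrist'); im,d=get_image('wrist');cv2.imwrite('pics/w3.png',im)
W=cloud(d,p);ok=d>0
for o in ['catchall','shoehorn','diffuser']:
    for r in outline_of('wrist',o)[:3]:
        P=W[r['mask']&ok]
        print(o,round(r['confidence'],2),r['bbox'],np.percentile(P[:,2],[5,50,95]).round(4),rect(P[:,:2]))
E
```

```text
[0.51563746 0.20203772 0.21790724] 6.7333
catchall 0.62 [206.9, 6.4, 329.7, 201.1] [0.005  0.0065 0.0191] (array([512.1, 272.6]), array([193.7, 110.1]), 84.9)
catchall 0.59 [463.7, 352.7, 526.5, 397.8] [0.1292 0.1407 0.1538] (array([635.5,  96.7]), array([ 53.3, 187.4]), 43.3)
shoehorn 0.98 [235.3, 50.5, 325.7, 390.1] [0.2093 0.213  0.2158] (array([504.1, 109.3]), array([430.7,  88.6]), 84.1)
diffuser 0.87 [428.3, 40.9, 560.0, 127.8] [0.0201 0.0707 0.1106] (array([740.3, 267.3]), array([135.8,  87. ]), 8.7)
```

View pics/w3.png

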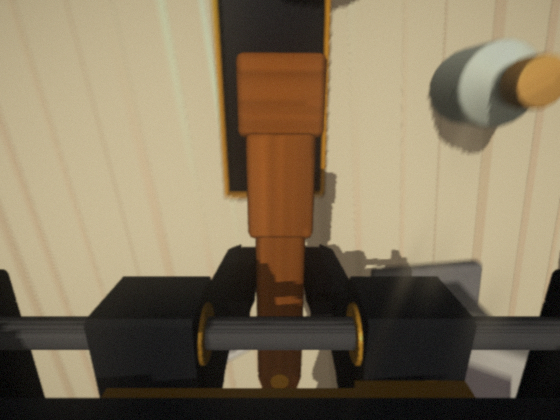

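```bash
python3 - <<'E'
from h import *
print(jog([.5127,.282,.0215],tool(84.9)))
E
```

```text
(array([ 8.22, -0.99, 19.67]), array([-0.17,  0.13, -0.95]))
```

>>> jog_arm:
  commands:
    - [[2.5,-0.4,2.5,0,0,-1,0],[5,-0.8,5.5,0,0,-1,0],[7.2,-1,9,0,0,-1,0],[8.2,-1,12.5,0,0,-1,0],[8.2,-1,16,0,0,-1,0]]

```text
clock: 7.35
eef_pos: [0.5138, 0.2852, 0.059]
eef_rot: [[0.086, 0.996, 0.001], [0.996, -0.086, 0.003], [0.003, 0.001, -1.0]]
wrist_force: [0.3, 0.8, -1.2]
finger_gap: 0.265
grasp_force: 30.0
```

>>> jog_arm:
  commands:
    - [[0,0,1.2,0,0,0,0],[0,0,2.2,0,0,0,0],[0,0,2.9,0,0,0,0],[0,0,3.3,0,0,0,0],[0,0,3.5,0,0,0,0]]

```text
clock: 7.77
eef_pos: [0.5153, 0.2824, 0.0257]
eef_rot: [[0.09, 0.996, 0.002], [0.996, -0.09, 0.001], [0.001, 0.002, -1.0]]
wrist_force: [0.1, -0.2, -1.1]
finger_gap: 0.269
grasp_force: 30.0
```

>>> jog_arm:
  commands:
    - [[0,0,0.05,0,0,0,0],[0,0,0.1,0,0,0,0],[0,0,0.15,0,0,0,0],[0,0,0.15,0,0,0,0],[0,0,0.15,0,0,0,0]]

```text
clock: 8.18
eef_pos: [0.5146, 0.2828, 0.0236]
eef_rot: [[0.089, 0.996, 0.001], [0.996, -0.089, 0.0], [0.0, 0.001, -1.0]]
wrist_force: [-0.1, 0.4, -0.5]
finger_gap: 0.266
grasp_force: 30.0
```

>>> jog_arm:
  commands:
    - [[0,0,0.1,0,0,0,0],[0,0,0.15,0,0,0,0],[0,0,0.2,0,0,0,0],[0,0,0.2,0,0,0,0],[0,0,0.2,0,0,0,0]]

```text
clock: 8.6
eef_pos: [0.5144, 0.2827, 0.0211]
eef_rot: [[0.089, 0.996, -0.0], [0.996, -0.089, -0.0], [-0.0, -0.0, -1.0]]
wrist_force: [0.3, 0.7, -1.6]
finger_gap: 0.268
grasp_force: 30.0
```

>>> jog_arm:
  commands:
    - [[0,0,0.05,0,0,0,0],[0,0,0.1,0,0,0,0],[0,0,0.12,0,0,0,0],[0,0,0.12,0,0,0,0],[0,0,0.12,0,0,0,0]]

```text
clock: 9.02
eef_pos: [0.5144, 0.2828, 0.0207]
eef_rot: [[0.089, 0.996, 0.0], [0.996, -0.089, -0.0], [-0.0, 0.0, -1.0]]
wrist_force: [-0.7, -1.3, 5.1]
finger_gap: 0.271
grasp_force: 30.0
```

Contact. Release and rise.

>>> jog_arm:
  commands:
    - [[0,0,0,0,0,0,0.45],[0,0,0,0,0,0,0.45],[0,0,0,0,0,0,0.45],[0,0,-0.5,0,0,0,0.45],[0,0,-1.5,0,0,0,0.45]]

```text
clock: 9.43
eef_pos: [0.5137, 0.2823, 0.0345]
eef_rot: [[0.088, 0.996, -0.002], [0.996, -0.088, -0.001], [-0.002, -0.002, -1.0]]
wrist_force: [-0.7, 0.2, -0.7]
finger_gap: 0.456
grasp_force: 0.0
```

>>> jog_arm:
  commands:
    - [[0,0,-3,0,0,0,0.45],[0,0,-7,0,0,0,0.45],[-2,0,-11,0,0,0,0.45],[-5,0,-14,0,0,0,0.45],[-8,0,-16.5,0,0,0,0.45]]

```text
clock: 9.85
eef_pos: [0.5076, 0.2049, 0.2025]
eef_rot: [[0.086, 0.996, 0.003], [0.996, -0.086, 0.002], [0.003, 0.003, -1.0]]
wrist_force: [0.6, -1.8, 0.8]
finger_gap: 0.451
grasp_force: 0.0
```

```bash
python3 - <<'E'
from h import *
s=get_state();print(s['eef_pos'],s['clock'])
for n in ['wrist','top']:
  p=camera_params(n); im,d=get_image(n);cv2.imwrite(f'pics/{n}4.png',im);W=cloud(d,p);ok=d>0
  for o in ['shoehorn','catchall']:
    for r in outline_of(n,o)[:2]:
        P=W[r['mask']&ok]
        print(n,o,round(r['confidence'],2),r['bbox'],np.percentile(P[:,2],[5,50,95]).round(4),rect(P[:,:2]))
# reader: plane fit of clouds
ps=[]
for n in ['scene','top']:
    im,d=get_image(n);W=cloud(d,camera_params(n));r=outline_of(n,'reader_head')
    for q in r[:2]:
        P=W[q['mask']&(d>0)]
        if abs(np.median(P[:,1]))<.12:
            np.save(f'pics/reader_{n}.npy',P); print(n,q['confidence'],q['bbox'],P.min(0),P.max(0)); break
E
```

```text
[0.50756193 0.20488825 0.20250112] 9.85
wrist shoehorn 0.96 [257.8, 0.8, 300.6, 181.8] [0.0123 0.0166 0.019 ] (array([513.2, 285.3]), array([165.2,  39.9]), 84.5)
wrist catchall 0.85 [217.6, 0.0, 344.0, 206.8] [0.005  0.0064 0.0189] (array([513.4, 271.9]), array([191.8, 112.9]), 84.9)
top shoehorn 0.62 [153.2, 225.3, 164.7, 231.7] [0.0138 0.018  0.0212] (array([511. , 229.1]), array([24.3, 50.3]), 0.0)
top catchall 0.59 [149.0, 204.0, 184.8, 252.4] [0.0027 0.0068 0.02  ] (array([508.5, 212.4]), array([ 91.4, 113.7]), 84.8)
scene 0.68 [258.1, 229.4, 313.6, 290.6] [ 0.49388114 -0.05879823 -0.00571776] [0.73716896 0.06140796 0.20893702]
top 0.89 [217.8, 126.4, 254.8, 194.1] [ 0.57570614 -0.01093152 -0.00420176] [0.76106509 0.07967495 0.20825293]
```

>>> jog_arm:
  commands:
    - [[0,0,-4,0,0,0,0.45],[-1,0,-8,0,0,0,0.45],[-3,0,-11.5,0,0,0,0.45],[-6,0,-14.5,0,0,0,0.45],[-9,1,-17,0,0,0,0.45]]

```text
clock: 10.77
eef_pos: [0.5079, 0.1148, 0.3713]
eef_rot: [[0.083, 0.997, -0.0], [0.997, -0.083, 0.001], [0.001, -0.0, -1.0]]
wrist_force: [1.2, -1.1, 0.3]
finger_gap: 0.45
grasp_force: 0.0
```

>>> jog_arm:
  commands:
    - [[-3.8,1,0,0,0,0,0.45],[-7.6,2,0,0,0,0,0.45],[-11.4,3,0,0,0,0,0.45],[-15.2,4,0,0,0,0,0.9],[-17,4.5,0,0,0,0,0.95]]

```text
clock: 11.18
eef_pos: [0.5393, -0.0659, 0.3684]
eef_rot: [[0.095, 0.996, -0.001], [0.996, -0.095, -0.003], [-0.003, -0.001, -1.0]]
wrist_force: [0.1, 0.2, 0.9]
finger_gap: 0.575
grasp_force: 0.0
```

```bash
python3 - <<'E'
from h import *
s=get_state();print(s['eef_pos'],s['clock'])
n='wrist'; p=camera_params(n); im,d=get_image(n);cv2.imwrite(f'pics/w5.png',im);W=cloud(d,p);np.save('pics/w5W.npy',W)
for r in outline_of(n,'reader_head')[:2]:
        P=W[r['mask']&(d>0)];np.save('pics/reader_wrist.npy',P)
        print(round(r['confidence'],2),r['bbox'],P.min(0),P.max(0)); break
E
```

```text
[ 0.53934368 -0.0658671   0.36836541] 11.1833
0.59 [305.7, 34.4, 450.0, 109.8] [ 0.5743674  -0.01103553 -0.0011148 ] [0.73277714 0.07437881 0.20690544]
```

View pics/w5.png

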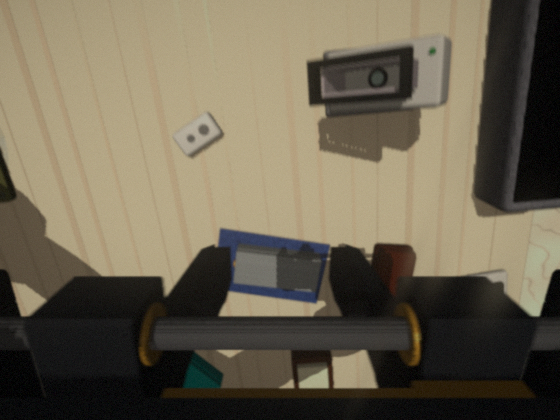

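```bash
python3 - <<'E'
from h import *
im=cv2.imread('pics/w5.png');W=np.load('pics/w5W.npy')
g=im.max(2).astype(int); m=np.zeros(g.shape,bool);m[38:112,300:420]=True
P=W[m&(W[...,2]>.09)]; G=g[m&(W[...,2]>.09)]
nz=lambda th,a:np.array([-np.sin(np.radians(th))*np.cos(np.radians(a)),-np.sin(np.radians(th))*np.sin(np.radians(a)),np.cos(np.radians(th))])
n0=nz(35,0); h=P@n0
print(np.histogram(h*1000,bins=range(int(h.min()*1000)-4,int(h.max()*1000)+5,4)))
# RANSAC-ish: top-layer
for top in [np.percentile(h,97)]:
    S=P[abs(h-top)<.012]
    for i in range(6):
        c=np.median(S,0) if i==0 else S.mean(0);n=np.linalg.svd(S-c)[2][2];n*=np.sign(n[2])
        S=P[abs((P-c)@n)<.004]
    print(len(S),'c',c,'n',n,'tilt',np.degrees(np.arccos(n[2])),'az',np.degrees(np.arctan2(-n[1],-n[0])))
    xs=np.array([n[2],0,-n[0]]);xs-=n*(xs@n); xs/=np.linalg.norm(xs); y=np.cross(n,xs)
    uv=np.c_[(S-c)@xs,(S-c)@y];print(rect(uv), 'offset n',c@n)
    rc=cv2.minAreaRect((uv*1000).astype(np.float32))[0];print('centre',c+xs*rc[0]/1000+y*rc[1]/1000,'x',xs,'y',y)
# same rim layer in the other views
for v in ['scene','top','wrist']:
    Q=np.load(f'pics/reader_{v}.npy'); Q=Q[abs((Q-c)@n)<.008]; uv=np.c_[(Q-c)@xs,(Q-c)@y]; print(v,len(Q),rect(uv),((Q-c)@n).mean())
# white face: points far below rim along n, bright, upper side
F=W[34:112,300:455].reshape(-1,3);F=F[F[:,2]>.09];k=(F-c)@n
print(np.histogram(k*1000,bins=range(-80,12,6)))
E
```

```text
(array([   3,  161, 2050,  493,   73,   77,   74,   81,   53,   46,   54,
         49,   55,   64,   58,  132,  625,  162,  162, 1463,  908,    0,
          0,    0,    0,    0,    0,    0,    0,    0,    0,    0,    0,
          0,    0,    0,    0,    0,    0,    0,    0,    0,    0,    0,
          0,    0,    0,    0,    0,    0,    0,    0,    0,    0,    0,
          0,    0,    0,    0,    0,    0,    0,    0,    0,    0,    0,
          0,    0,    0,    0,    0,    0,    0,    0,    0,    0,    0,
          0,    0,    0,    0,    0,    0,    0,    0,    0,    0,    0,
          0,    0,    0,    0,    0,    0,    0,    0,   45]), array([-288, -284, -280, -276, -272, -268, -264, -260, -256, -252, -248,
       -244, -240, -236, -232, -228, -224, -220, -216, -212, -208, -204,
       -200, -196, -192, -188, -184, -180, -176, -172, -168, -164, -160,
       -156, -152, -148, -144, -140, -136, -132, -128, -124, -120, -116,
       -112, -108, -104, -100,  -96,  -92,  -88,  -84,  -80,  -76,  -72,
        -68,  -64,  -60,  -56,  -52,  -48,  -44,  -40,  -36,  -32,  -28,
        -24,  
[... 281 characters left out ...]
] tilt 34.945462032731584 az -0.49303364404967137
(array([-6.5, -0.9]), array([ 44.1, 101.5]), 89.6) offset n -0.20761287547443136
centre [0.61518243 0.02419324 0.17644207] x [0.8197076 0.        0.5727822] y [ 0.00282318  0.99998785 -0.00404025]
scene 239 (array([-3.2,  2.8]), array([ 43.6, 105.3]), 87.9) -0.0029268602292454988
top 452 (array([-4.7,  0. ]), array([ 44. , 101.8]), 89.5) -0.001399896271643255
wrist 2519 (array([-6.1, -0.9]), array([ 44.1, 101. ]), 89.6) -0.00039215357668170766
(array([ 161, 3437,  853,  113,  114,   94,   81,   72,   90,   85,  612,
        295,  250, 2301,    0]), array([-80, -74, -68, -62, -56, -50, -44, -38, -32, -26, -20, -14,  -8,
        -2,   4,  10]))
```

>>> jog_arm:
  commands:
    - [[-2,-0.2,1,0,0,7,0.95],[-4,-0.4,2,0,0,14,0.95],[-6,-0.6,3.5,0,0,21,0.95],[-8,-0.8,5,0,0,28,0.95],[-10,-1,6,0,0,35,0.95]]

```text
clock: 11.7
eef_pos: [0.5199, -0.157, 0.3078]
eef_rot: [[0.646, 0.764, -0.002], [0.764, -0.646, 0.002], [0.0, -0.003, -1.0]]
wrist_force: [-0.2, -1.0, 0.1]
finger_gap: 0.953
grasp_force: 0.0
```

>>> jog_arm:
  commands:
    - [[-1.6,0.9,1.2,0,0,7,0.95],[-3.2,1.7,2.4,0,0,14,0.95],[-4.9,2.6,3.6,0,0,21,0.95],[-6.5,3.4,4.8,0,0,28,0.95],[-8.1,4.3,5.8,0,0,35,0.95]]

```text
clock: 12.12
eef_pos: [0.5013, -0.2464, 0.2501]
eef_rot: [[0.967, 0.255, -0.001], [0.255, -0.967, 0.002], [-0.0, -0.002, -1.0]]
wrist_force: [0.8, -0.2, 1.1]
finger_gap: 0.949
grasp_force: 0.0
```

>>> jog_arm:
  commands:
    - [[0,0,0,0,0,7,0.95],[0,0,0,0,0,14,0.95],[0,0,0,0,0,21,0.95],[0,0,0,0,0,27.5,0.95],[0,0,0,0,0,27.5,0.95]]

```text
clock: 12.53
eef_pos: [0.5019, -0.2458, 0.2508]
eef_rot: [[0.976, -0.217, -0.001], [-0.217, -0.976, 0.001], [-0.001, -0.001, -1.0]]
wrist_force: [1.1, 0.3, 0.1]
finger_gap: 0.951
grasp_force: 0.0
```

```bash
python3 - <<'E'
from h import *
s=get_state();print(s['eef_pos'],s['eef_rot'][:,0],s['clock'],s['finger_gap'],s['q'].round(1))
n='wrist'; p=camera_params(n); im,d=get_image(n);cv2.imwrite(f'pics/w6.png',im);W=cloud(d,p);ok=d>0
for o in ['box','mat']:
    for r in outline_of(n,o)[:2]:
        P=W[r['mask']&ok]
        print(o,round(r['confidence'],2),r['bbox'],np.percentile(P[:,2],[5,50,95]).round(4),rect(P[:,:2]))
        if o=='box': 
            P=P[abs(P[:,2]-.036)<.006]; print('  lid',len(P),rect(P[:,:2]),P.mean(0))
E
```

```text
[ 0.5019328  -0.24583513  0.25084441] [ 9.76104642e-01 -2.17299592e-01 -7.84584047e-04] 12.5333 0.9506069557733993 [ 2.130e+01  3.420e+01  1.000e-01  1.015e+02 -2.000e-01  4.430e+01
 -8.100e+01]
box 0.81 [419.6, 214.0, 538.1, 309.0] [0.0058 0.0315 0.0332] (array([ 414.3, -423.4]), array([304.8, 133.4]), 27.1)
  lid 2938 (array([ 323.3, -466.9]), array([ 61.3, 122.5]), 37.7) [ 0.33689805 -0.47502388  0.03205514]
box 0.67 [258.6, 92.4, 316.6, 217.3] [0.0349 0.0362 0.0374] (array([ 514.7, -257.7]), array([ 61.9, 139.8]), 77.2)
  lid 6819 (array([ 513.8, -258.4]), array([ 60.1, 138.3]), 77.2) [ 0.51820987 -0.25925134  0.03616722]
mat 0.83 [246.1, 76.8, 354.5, 239.6] [0.0028 0.0042 0.0054] (array([ 499.7, -266.7]), array([121.9, 191.4]), 74.9)
```

View pics/w6.png

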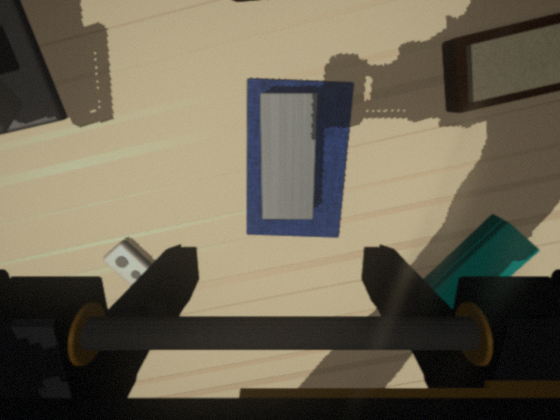

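```bash
python3 - <<'E'
from h import *
print(jog([.5142,-.2581,.0205],tool(-12.8)))
E
```

```text
(array([ 1.48,  0.84, 23.06]), array([-0.04,  0.02,  0.51]))
```

>>> jog_arm:
  commands:
    - [[1.5,0.8,3.5,0,0,0.5,0.95],[1.5,0.8,7.5,0,0,0.5,0.95],[1.5,0.8,11.5,0,0,0.5,0.95],[1.5,0.8,15,0,0,0.5,0.95],[1.5,0.8,17,0,0,0.5,0.95]]

```text
clock: 13.1
eef_pos: [0.5124, -0.2578, 0.0776]
eef_rot: [[0.975, -0.223, -0.004], [-0.223, -0.975, 0.003], [-0.005, -0.002, -1.0]]
wrist_force: [1.1, -0.7, 0.7]
finger_gap: 0.955
grasp_force: 0.0
```

>>> jog_arm:
  commands:
    - [[0,0,1.5,0,0,0,0.95],[0,0,3,0,0,0,0.95],[0,0,4.5,0,0,0,0.95],[0,0,5.5,0,0,0,0.95],[0,0,6,0,0,0,0.95]]

```text
clock: 13.52
eef_pos: [0.5136, -0.2586, 0.02]
eef_rot: [[0.974, -0.225, -0.001], [-0.225, -0.974, 0.002], [-0.002, -0.001, -1.0]]
wrist_force: [-0.1, 0.6, -0.0]
finger_gap: 0.952
grasp_force: 0.0
```

>>> jog_arm:
  commands:
    - [[0,0,0,0,0,0,0.95],[0,0,0,0,0,0,0.6],[0,0,0,0,0,0,0.4],[0,0,0,0,0,0,0.3],[0,0,0,0,0,0,0.3]]

```text
clock: 13.93
eef_pos: [0.5148, -0.2589, 0.0222]
eef_rot: [[0.974, -0.226, 0.002], [-0.226, -0.974, 0.0], [0.001, -0.001, -1.0]]
wrist_force: [-0.7, -0.2, 3.1]
finger_gap: 0.676
grasp_force: 30.0
```

>>> jog_arm:
  commands:
    - [[0,0,0,0,0,0,0.3],[0,0,0,0,0,0,0.3],[0,0,0,0,0,0,0.3],[0,0,0,0,0,0,0.3],[0,0,0,0,0,0,0.3]]

```text
clock: 14.35
eef_pos: [0.5148, -0.2589, 0.0222]
eef_rot: [[0.974, -0.226, 0.002], [-0.226, -0.974, 0.0], [0.001, -0.001, -1.0]]
wrist_force: [0.1, 3.2, 6.4]
finger_gap: 0.677
grasp_force: 30.0
```

>>> jog_arm:
  commands:
    - [[0,0,-0.5,0,0,0,0.3],[0,0,-1.5,0,0,0,0.3],[0,0,-3.5,0,0,0,0.3],[0,0,-6.5,0,0,0,0.3],[0,0,-9.5,0,0,0,0.3]]

```text
clock: 14.77
eef_pos: [0.5125, -0.2595, 0.1169]
eef_rot: [[0.974, -0.227, -0.003], [-0.227, -0.974, 0.001], [-0.003, 0.0, -1.0]]
wrist_force: [0.4, 0.2, -3.6]
finger_gap: 0.681
grasp_force: 30.0
```

>>> jog_arm:
  commands:
    - [[0,-0.5,-3,0,0,0,0.3],[0,-1.5,-6,0,0,0,0.3],[0,-3,-9,0,0,0,0.3],[0,-5,-12,0,0,0,0.3],[0,-7,-14,0,0,0,0.3]]

```text
clock: 15.18
eef_pos: [0.5297, -0.1917, 0.2595]
eef_rot: [[0.974, -0.229, 0.002], [-0.229, -0.974, -0.002], [0.003, 0.001, -1.0]]
wrist_force: [1.7, -0.7, -3.5]
finger_gap: 0.677
grasp_force: 30.0
```

```bash
cat >> h.py <<'E'
t=np.radians(35);NR=np.array([-np.sin(t),0,np.cos(t)]);XR=np.array([np.cos(t),0,np.sin(t)])
RT=np.stack([XR,[0,-1,0],-NR],1); C=np.array([.6152,.0242,.1764])
E
python3 - <<'E'
from h import *
s=get_state();print(s['eef_pos'],s['wrist_force'],s['finger_gap'],s['clock'])
print(jog(C+NR*.0782,RT), jog(C+NR*.0782,np.array(s['eef_rot'])))
E
```

```text
[ 0.52965732 -0.19170046  0.25949788] [ 1.72495916 -0.70671368 -3.51408149] 0.6773345204254322 15.1833
(array([ -0.98, -21.95,   1.88]), array([  4.1 ,  34.7 , -12.77])) (array([ -0.98, -21.95,   1.88]), array([0., 0., 0.]))
```

>>> jog_arm:
  commands:
    - [[0,-1,-0.5,0.7,6.2,-2.3,0.3],[0,-3,-1.5,1.5,12.5,-4.6,0.3],[0,-5,-2.5,2.3,19,-7,0.3],[0,-7,-3,3.1,25.5,-9.4,0.3],[0,-9,-3,3.8,32,-11.8,0.3]]

```text
clock: 15.6
eef_pos: [0.5472, -0.1116, 0.2949]
eef_rot: [[0.877, -0.027, 0.48], [-0.029, -1.0, -0.004], [0.48, -0.01, -0.877]]
wrist_force: [-1.0, -1.4, -5.4]
finger_gap: 0.678
grasp_force: 30.0
```

```bash
python3 - <<'E'
from h import *
print(jog(C+NR*.0782,RT))
E
```

```text
(array([ -0.97, -13.59,   5.83]), array([ 0.34,  6.3 , -1.62]))
```

>>> jog_arm:
  commands:
    - [[0,-3,0,0.3,2.8,-1,0.3],[-0.4,-6.5,0,0.3,2.8,-1,0.3],[-0.8,-10,1,0.3,2.8,-1,0.3],[-1,-12.5,2,0.3,2.8,-1,0.3],[-1,-13.6,3,0.3,2.8,-1,0.3]]

```text
clock: 16.02
eef_pos: [0.5603, -0.0585, 0.2998]
eef_rot: [[0.863, -0.022, 0.504], [-0.018, -1.0, -0.011], [0.504, 0.001, -0.864]]
wrist_force: [1.1, -0.5, -3.4]
finger_gap: 0.679
grasp_force: 30.0
```

>>> jog_arm:
  commands:
    - [[0,0,0,0,0,0,0.3],[0,0,0,0,0,0,0.3],[0,0,0,0,0,0,0.3],[0,0,0,0,0,0,0.3],[0,0,0,0,0,0,0.3]]

```text
clock: 16.43
eef_pos: [0.5617, -0.0571, 0.3]
eef_rot: [[0.862, -0.018, 0.506], [-0.017, -1.0, -0.008], [0.506, -0.002, -0.863]]
wrist_force: [-0.6, 0.2, -4.1]
finger_gap: 0.678
grasp_force: 30.0
```

```bash
python3 - <<'E'
from h import *
s=get_state();print(s['wrist_force'],s['moment'],s['clock'],s['finger_gap'])
print(jog(C+NR*.0282,RT))
p=camera_params('wrist'); im,d=get_image('wrist');W=cloud(d,p);cv2.imwrite('pics/w7.png',im);np.save('pics/w7W.npy',W)
for r in outline_of('wrist','box')[:2]:
    P=W[r['mask']&(d>0)]; q=(P-s['eef_pos'])@s['eef_rot']
    print(r['confidence'],r['bbox'],rect(q[:,:2]),np.percentile(q[:,2],[5,50,95]))
E
```

```text
[-0.58474836  0.18441567 -4.12401706] [-0.00185603  0.89181871  0.02661619] 16.4333 0.6775231313735648
(array([-2.  , -8.18, 10.49]), array([ 0.49,  4.61, -0.93]))
0.87 [200.5, 121.4, 359.7, 389.0] (array([-105.2,   13.3]), array([349.1, 195.4]), 4.1) [-0.01555198 -0.01459434 -0.01337748]
```

View pics/w7.png

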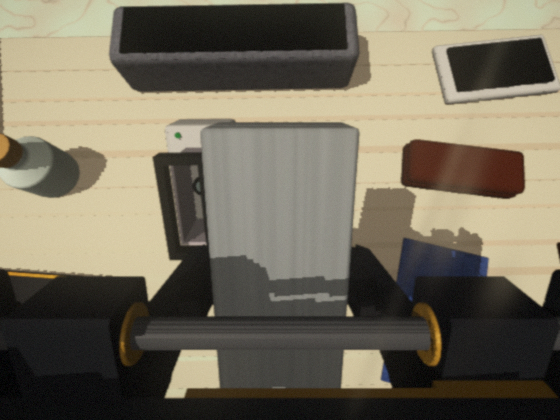

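>>> jog_arm:
  commands:
    - [[-0.5,-2,1,0.2,1.5,-0.3,0.3],[-1,-4,2,0.4,3,-0.6,0.3],[-1.5,-6,3,0.5,4.6,-0.9,0.3],[-2,-8.2,4,0.5,4.6,-0.9,0.3],[-2,-8.2,5,0.5,4.6,-0.9,0.3]]

```text
clock: 16.95
eef_pos: [0.593, 0.03, 0.2998]
eef_rot: [[0.852, 0.008, 0.524], [0.006, -1.0, 0.004], [0.524, -0.0, -0.852]]
wrist_force: [-0.5, -0.0, -3.1]
finger_gap: 0.683
grasp_force: 30.0
```

```bash
python3 - <<'E'
from h import *
s=get_state();print(s['q'].round(1),s['wrist_force'],s['clock'],s['eef_pos'])
print(jog(C+NR*.0282,RT))
E
```

```text
[ -14.2   25.2    6.2  122.2   53.7    2.4 -152. ] [-0.46336579 -0.02382645 -3.12718069] 16.95 [0.59304873 0.02995005 0.29982635]
(array([-4.75,  0.58,  8.86]), array([-0.26,  3.4 ,  0.36]))
```

```bash
python3 - <<'E'
from h import *
from scipy.optimize import least_squares
import itertools
s=get_state();d=[([76.421,39.483,-11.15,89.685,9.013,51.709,-12.324],[.1669542,-.60165324,.24891927],[[.9635,.26759,-.00066],[.26759,-.96353,.00173],[-.00017,-.00185,-1]]),
([21.3,34.2,.1,101.5,-.2,44.3,-81.],[.5019,-.2458,.2508],[[.976,-.217,-.001],[-.217,-.976,.001],[-.001,-.001,-1]]),
(s['q'],s['eef_pos'],s['eef_rot'])]
def H(r=None,t=(0,0,0)):
    M=np.eye(4);M[:3,3]=t
    if r is not None:M[:3,:3]=r.as_matrix()
    return M
Rz=lambda a:H(R.from_euler('z',a,degrees=True));Ry=lambda a:H(R.from_euler('y',a,degrees=True))
def fk(q,p,sg):
    d1,d2,d3,d4,b,c,y1,y2,e1,e2=p
    return Rz(b)@H(t=(0,y1,d1))@Rz(sg[0]*q[0])@Ry(q[1])@H(t=(e1,0,d2))@Rz(sg[1]*q[2])@Ry(q[3])@H(t=(e2,0,d3))@Rz(sg[2]*q[4])@Ry(q[5])@H(t=(0,y2,d4))@Rz(sg[3]*q[6]+c)
best=[]
for sg in itertools.product([1,-1],repeat=4):
  for c0 in (0,90,180,270):
    def f(p):
        o=[]
        for q,x,M in d:
            T=fk(q,p,sg);o+=list((T[:3,3]-x)*1)+list((T[:3,:3]-np.array(M)).ravel()*.3)
        return np.r_[o,np.array(p[6:])*.01]
    r=least_squares(f,[.3,.4,.35,.3,0,c0,0,0,0,0],x_scale=[.1]*4+[20,20]+[.1]*4);best.append((r.cost,sg,r.x))
best.sort(key=lambda a:a[0])
for b in best[:4]:print(b[0],b[1],b[2].round(4))
print(s['q'])
E
```

```text
1.8304330491141845e-05 (-1, -1, -1, -1) [ 1.71000e-01  5.32600e-01  1.72800e-01  2.98600e-01 -7.08400e-01
  8.93285e+01 -5.56000e-02  9.90000e-03  3.52000e-02 -1.20300e-01]
1.8304330491544528e-05 (-1, -1, -1, -1) [ 1.71000e-01  5.32600e-01  1.72800e-01  2.98600e-01 -7.08400e-01
  8.93285e+01 -5.56000e-02  9.90000e-03  3.52000e-02 -1.20300e-01]
1.8304330491703855e-05 (-1, -1, -1, -1) [ 1.71000e-01  5.32600e-01  1.72800e-01  2.98600e-01 -7.08400e-01
  8.93285e+01 -5.56000e-02  9.90000e-03  3.52000e-02 -1.20300e-01]
1.830433049224621e-05 (-1, -1, -1, -1) [ 1.71000e-01  5.32600e-01  1.72800e-01  2.98600e-01 -7.08400e-01
  8.93285e+01 -5.56000e-02  9.90000e-03  3.52000e-02 -1.20300e-01]
[ -14.23209523   25.23133221    6.24584103  122.1863686    53.72931432
    2.43689851 -152.0412222 ]
```

>>> jog_arm:
  commands:
    - [[0,0,-1,0,-6,0,0.3],[0,0,-2,0,-12.5,0,0.3],[0,0,-3,0,-19,0,0.3],[0,0,-3,0,-25.5,0,0.3],[0,0,-3,0,-31.6,0,0.3]]

```text
clock: 17.37
eef_pos: [0.5754, 0.0252, 0.3272]
eef_rot: [[0.986, -0.003, 0.167], [-0.002, -1.0, -0.008], [0.167, 0.008, -0.986]]
wrist_force: [1.6, -1.1, -5.2]
finger_gap: 0.678
grasp_force: 30.0
```

>>> jog_arm:
  commands:
    - [[0,0,0,0,0,-7,0.3],[0,0,0,0,0,-14,0.3],[0,0,0,0,0,-21,0.3],[0,0,0,0,0,-28,0.3],[0,0,0,0,0,-35,0.3]]

```text
clock: 17.78
eef_pos: [0.5772, 0.0237, 0.3244]
eef_rot: [[0.808, 0.564, 0.171], [0.575, -0.818, -0.012], [0.132, 0.108, -0.985]]
wrist_force: [0.7, 1.2, -3.9]
finger_gap: 0.675
grasp_force: 30.0
```

```bash
python3 - <<'E'
from h import *
s=get_state();print(s['q'].round(1),s['wrist_force'],s['clock'],s['eef_pos'],s['eef_rot'].round(3))
E
```

```text
[ 19.2  31.7 -44.2 100.7  33.4  50.7 -94.2] [ 0.68743163  1.24218219 -3.88776857] 17.7833 [0.5771604  0.02369977 0.32441481] [[ 0.808  0.564  0.171]
 [ 0.575 -0.818 -0.012]
 [ 0.132  0.108 -0.985]]
```

>>> jog_arm:
  commands:
    - [[0,0,0,0,0,-7,0.3],[0,0,0,0,0,-14,0.3],[0,0,0,0,0,-21,0.3],[0,0,0,0,0,-28,0.3],[0,0,0,0,0,-35,0.3]]

```text
clock: 18.2
eef_pos: [0.5772, 0.0236, 0.3244]
eef_rot: [[0.338, 0.926, 0.171], [0.94, -0.341, -0.013], [0.046, 0.165, -0.985]]
wrist_force: [-0.5, 0.5, -4.5]
finger_gap: 0.679
grasp_force: 30.0
```

>>> jog_arm:
  commands:
    - [[0,0,0,0,0,-7,0.3],[0,0,0,0,0,-14,0.3],[0,0,0,0,0,-21,0.3],[0,0,0,0,0,-28,0.3],[0,0,0,0,0,-35,0.3]]

```text
clock: 18.62
eef_pos: [0.5772, 0.0235, 0.3244]
eef_rot: [[-0.254, 0.952, 0.17], [0.966, 0.26, -0.013], [-0.056, 0.161, -0.985]]
wrist_force: [-0.1, 0.4, -4.2]
finger_gap: 0.681
grasp_force: 30.0
```

>>> jog_arm:
  commands:
    - [[0,0,0,0,0,-7,0.3],[0,0,0,0,0,-14,0.3],[0,0,0,0,0,-21,0.3],[0,0,0,0,0,-28,0.3],[0,0,0,0,0,-35,0.3]]

```text
clock: 19.03
eef_pos: [0.5772, 0.0235, 0.3243]
eef_rot: [[-0.754, 0.635, 0.17], [0.642, 0.766, -0.013], [-0.139, 0.1, -0.985]]
wrist_force: [0.1, -0.2, -4.4]
finger_gap: 0.68
grasp_force: 30.0
```

```bash
cat >> h.py <<'E'
RB=np.stack([-XR,[0,1,0],-NR],1)
E
python3 - <<'E'
from h import *
s=get_state();print(s['q'].round(1),s['wrist_force'],s['clock'],s['eef_pos'],s['eef_rot'].round(3))
print(jog([.56,.024,.30],RB), jog([.56,.024,.30],RB@R.from_euler('x',20,degrees=True).as_matrix()))
E
```

```text
[ 30.8  41.  -70.2 100.1  50.2  64.1  -4.4] [ 0.10099005 -0.15615747 -4.39782595] 19.0333 [0.577221   0.02346434 0.32427471] [[-0.754  0.635  0.17 ]
 [ 0.642  0.766 -0.013]
 [-0.139  0.1   -0.985]]
(array([ 1.67, -1.29,  2.1 ]), array([ -9.48, -23.9 , -39.14])) (array([ 1.67, -1.29,  2.1 ]), array([  9.45, -30.34, -34.4 ]))
```

>>> jog_arm:
  commands:
    - [[0,0,0,-1.2,-3,-5,0.3],[0,0,0,-2.4,-6,-10,0.3],[0,0,0,-3.6,-9,-15,0.3],[0,0,0,-4.8,-12,-20,0.3],[0,0,0,-6,-15,-25,0.3]]

```text
clock: 19.45
eef_pos: [0.577, 0.0241, 0.3245]
eef_rot: [[-0.867, 0.241, 0.436], [0.249, 0.968, -0.04], [-0.432, 0.074, -0.899]]
wrist_force: [0.2, -0.2, -3.4]
finger_gap: 0.677
grasp_force: 30.0
```

```bash
python3 - <<'E'
from h import *
s=get_state();print(s['q'].round(1),s['clock'],s['eef_pos'],s['eef_rot'].round(3))
print(jog([.56,.024,.27],RB))
E
```

```text
[ 32.9  36.7 -71.7 115.   71.5  51.4  -1.2] 19.45 [0.57698469 0.02407543 0.32452683] [[-0.867  0.241  0.436]
 [ 0.249  0.968 -0.04 ]
 [-0.432  0.074 -0.899]]
(array([ 3.83, -0.82,  4.16]), array([ -3.4 ,  -8.77, -14.23]))
```

>>> jog_arm:
  commands:
    - [[0,0,0,-1.1,-2.9,-4.7,0.3],[0,0,0,-2.2,-5.8,-9.4,0.3],[0,0,0,-3.4,-8.8,-14.2,0.3],[0,0,0,-3.4,-8.8,-14.2,0.3],[0,0,0,-3.4,-8.8,-14.2,0.3]]

```text
clock: 19.87
eef_pos: [0.5765, 0.0236, 0.324]
eef_rot: [[-0.821, 0.006, 0.57], [0.006, 1.0, -0.002], [-0.57, 0.001, -0.821]]
wrist_force: [0.3, 0.1, -4.1]
finger_gap: 0.679
grasp_force: 30.0
```

```bash
python3 - <<'E'
from h import *
s=get_state();print(s['q'].round(1),s['clock'],s['eef_pos'],s['eef_rot'].round(3))
print(jog(C+NR*.0582,RB))
p=camera_params('wrist'); im,d=get_image('wrist');W=cloud(d,p);cv2.imwrite('pics/w8.png',im)
for r in outline_of('wrist','box')[:2]:
    P=W[r['mask']&(d>0)]; q=(P-s['eef_pos'])@s['eef_rot']; q=q[abs(q[:,2]+.0145)<.006]
    A=np.c_[q[:,:2],np.ones(len(q))]; k=np.linalg.lstsq(A,q[:,2],rcond=None)[0]
    print(r['confidence'],r['bbox'],rect(q[:,:2]),'tilt deg',np.degrees(k[:2]),k[2],q[:,0].max(),q[:,0].min())
E
```

```text
[ 34.7  35.7 -71.7 123.4  89.2  45.7  -3.9] 19.8667 [0.5765117  0.02363043 0.32400599] [[-0.821  0.006  0.57 ]
 [ 0.006  1.    -0.002]
 [-0.57   0.001 -0.821]]
(array([5.26, 0.05, 8.51]), array([-0.14, -0.22, -0.34]))
0.67 [200.9, 121.8, 359.3, 387.9] (array([ 8.3, -1.8]), array([125.2,  61. ]), 0.2) tilt deg [ 0.09003079 -0.04349866] -0.014691918813449445 0.07088995009636234 -0.054342395695781955
```

>>> jog_arm:
  commands:
    - [[1.2,0,1.5,0,0,0,0.3],[2.6,0,3.5,0,0,0,0.3],[4,0.1,5.5,-0.1,-0.1,-0.3,0.3],[5,0.1,7.5,-0.1,-0.2,-0.3,0.3],[5.3,0.1,8.5,-0.1,-0.2,-0.3,0.3]]

```text
clock: 20.38
eef_pos: [0.5821, 0.0263, 0.2218]
eef_rot: [[-0.82, -0.001, 0.572], [-0.0, 1.0, 0.001], [-0.572, 0.001, -0.82]]
wrist_force: [-0.0, -0.4, -3.9]
finger_gap: 0.68
grasp_force: 30.0
```

>>> jog_arm:
  commands:
    - [[0,0,0.6,0,0,0,0.3],[0,0,1.2,0,0,0,0.3],[0,0,1.8,0,0,0,0.3],[0,0,2.4,0,0,0,0.3],[0,0,2.6,0,0,0,0.3]]

```text
clock: 20.8
eef_pos: [0.5982, 0.0266, 0.2036]
eef_rot: [[-0.817, -0.002, 0.576], [-0.002, 1.0, 0.001], [-0.576, 0.0, -0.817]]
wrist_force: [-0.5, -0.8, -4.0]
finger_gap: 0.681
grasp_force: 30.0
```

```bash
python3 - <<'E'
from h import *
s=get_state();print(s['q'].round(1),s['clock'],s['eef_pos'],s['wrist_force']@s['eef_rot'])
print(jog(C+NR*.0182,RB))
E
```

```text
[ 27.6  51.  -65.7 128.4 111.8  55.  -21.6] 20.8 [0.59818182 0.02656174 0.20358193] [ 2.71830136 -0.81446968  2.92626044]
(array([ 0.17, -0.24,  1.38]), array([0.08, 0.19, 0.1 ]))
```

>>> jog_arm:
  commands:
    - [[0.1,-0.1,0.2,0.1,0.2,0.1,0.3],[0.2,-0.2,0.5,0.1,0.2,0.1,0.3],[0.2,-0.2,0.8,0.1,0.2,0.1,0.3],[0.2,-0.2,1.1,0.1,0.2,0.1,0.3],[0.2,-0.2,1.1,0.1,0.2,0.1,0.3]]

```text
clock: 21.22
eef_pos: [0.6021, 0.0246, 0.193]
eef_rot: [[-0.82, -0.001, 0.573], [-0.001, 1.0, 0.0], [-0.573, -0.001, -0.82]]
wrist_force: [0.4, -0.8, -4.0]
finger_gap: 0.683
grasp_force: 30.0
```

```bash
cat > f.py <<'E'
from h import *
s=get_state();print(s['clock'],s['wrist_force']@s['eef_rot'],s['moment']@s['eef_rot'])
print(jog(C+NR*.0182,RB))
E
python3 f.py
```

```text
21.2167 [ 1.98137029 -0.83781044  3.5124341 ] [-0.08054685  0.86899605  0.0443459 ]
(array([-0.12, -0.04,  0.29]), array([ 0.  , -0.06,  0.05]))
```

>>> jog_arm:
  commands:
    - [[0,0,0.1,0,0,0,0.3],[0,0,0.2,0,0,0,0.3],[0,0,0.3,0,0,0,0.3],[0,0,0.3,0,0,0,0.3],[0,0,0.3,0,0,0,0.3]]

```text
clock: 21.63
eef_pos: [0.6037, 0.0249, 0.191]
eef_rot: [[-0.82, -0.001, 0.573], [-0.001, 1.0, 0.0], [-0.573, -0.0, -0.82]]
wrist_force: [0.1, 0.0, -3.8]
finger_gap: 0.68
grasp_force: 30.0
```

```bash
python3 f.py
```

```text
21.6333 [2.0759927  0.01787489 3.2162688 ] [-0.05258358  0.89733003  0.07524822]
(array([-0.1 , -0.07,  0.04]), array([ 0.03, -0.04,  0.08]))
```

>>> jog_arm:
  commands:
    - [[0,0,0.1,0,0,0,0.3],[-0.1,-0.1,0.15,0,0,0,0.3],[-0.1,-0.1,0.2,0,0,0,0.3],[-0.1,-0.1,0.2,0,0,0,0.3],[-0.1,-0.1,0.2,0,0,0,0.3]]

```text
clock: 22.05
eef_pos: [0.6057, 0.0238, 0.19]
eef_rot: [[-0.819, -0.001, 0.573], [-0.001, 1.0, 0.0], [-0.573, -0.001, -0.819]]
wrist_force: [-1.0, -0.8, -3.1]
finger_gap: 0.678
grasp_force: 30.0
```

```bash
python3 f.py
```

```text
22.05 [ 2.6095668  -0.80329119  1.97572504] [-0.01174256  0.8611279   0.03926278]
(array([ 0.  ,  0.04, -0.16]), array([ 0.02, -0.03,  0.08]))
```

>>> jog_arm:
  commands:
    - [[0,0,0.1,0,0,0,0.3],[0,0,0.2,0,0,0,0.3],[0,0,0.2,0,0,0,0.3],[0,0,0.2,0,0,0,0.3],[0,0,0.2,0,0,0,0.3]]

```text
clock: 22.47
eef_pos: [0.6068, 0.0238, 0.1884]
eef_rot: [[-0.819, -0.001, 0.573], [-0.001, 1.0, 0.0], [-0.573, -0.001, -0.819]]
wrist_force: [-1.1, -0.3, -1.2]
finger_gap: 0.677
grasp_force: 30.0
```

```bash
python3 f.py
```

```text
22.4667 [ 1.61718765 -0.26280634  0.36425784] [1.24627258e-01 7.86830962e-01 4.54009367e-04]
(array([ 0.  ,  0.04, -0.36]), array([ 0.01, -0.03,  0.08]))
```

>>> jog_arm:
  commands:
    - [[0,0,0.05,0,0,0,0.3],[0,0,0.1,0,0,0,0.3],[0,0,0.15,0,0,0,0.3],[0,0,0.15,0,0,0,0.3],[0,0,0.15,0,0,0,0.3]]

```text
clock: 22.88
eef_pos: [0.6077, 0.0238, 0.1871]
eef_rot: [[-0.819, -0.001, 0.573], [-0.001, 1.0, 0.0], [-0.573, -0.001, -0.819]]
wrist_force: [-1.8, -1.1, 0.1]
finger_gap: 0.676
grasp_force: 30.0
```

```bash
python3 f.py
```

```text
22.8833 [ 1.36263547 -1.11878801 -1.12982536] [0.24411679 0.71425635 0.07639041]
(array([ 0.  ,  0.04, -0.51]), array([ 0.01, -0.03,  0.08]))
```

>>> jog_arm:
  commands:
    - [[0,0,0,0,0,0,0.3],[0,0,0,0,0,0,0.3],[0,0,0,0,0,0,0.3],[0,0,0,0,0,0,0.3],[0,0,0,0,0,0,0.3]]

```text
clock: 23.3
eef_pos: [0.6077, 0.0238, 0.1871]
eef_rot: [[-0.82, -0.001, 0.573], [-0.001, 1.0, 0.0], [-0.573, -0.001, -0.82]]
wrist_force: [-2.0, -0.7, -0.5]
finger_gap: 0.675
grasp_force: 30.0
```

>>> jog_arm:
  commands:
    - [[0,0,0,0,0,0,0.3],[0,0,0,0,0,0,0.3],[0,0,0,0,0,0,0.3],[0,0,0,0,0,0,0.3],[0,0,0,0,0,0,0.3]]

```text
clock: 23.72
eef_pos: [0.6077, 0.0238, 0.1871]
eef_rot: [[-0.82, -0.001, 0.573], [-0.001, 1.0, 0.0], [-0.573, -0.001, -0.82]]
wrist_force: [-0.7, -0.9, -0.6]
finger_gap: 0.675
grasp_force: 30.0
```

```bash
python3 f.py
```

```text
23.7167 [ 0.90158575 -0.89399408  0.11789283] [0.21268684 0.71592024 0.07541795]
(array([-0.  ,  0.04, -0.52]), array([ 0.01, -0.04,  0.07]))
```

>>> jog_arm:
  commands:
    - [[0,0,0,0,0,0,0.3],[0,0,0,0,0,0,0.3],[0,0,0,0,0,0,0.3],[0,0,0,0,0,0,0.3],[0,0,0,0,0,0,0.3]]

```text
clock: 24.13
eef_pos: [0.6077, 0.0238, 0.1871]
eef_rot: [[-0.82, -0.001, 0.573], [-0.001, 1.0, 0.0], [-0.573, -0.001, -0.82]]
wrist_force: [-1.5, 0.0, 0.2]
finger_gap: 0.675
grasp_force: 30.0
```

>>> jog_arm:
  commands:
    - [[0,0,0,0,0,0,0.3],[0,0,0,0,0,0,0.3],[0,0,0,0,0,0,0.3],[0,0,0,0,0,0,0.3],[0,0,0,0,0,0,0.3]]

```text
clock: 24.55
eef_pos: [0.6077, 0.0239, 0.1871]
eef_rot: [[-0.82, -0.001, 0.573], [-0.001, 1.0, 0.0], [-0.573, -0.0, -0.82]]
wrist_force: [-0.3, -1.0, 0.4]
finger_gap: 0.679
grasp_force: 30.0
```

>>> jog_arm:
  commands:
    - [[0,0,0,0,0,0,0.3],[0,0,0,0,0,0,0.3],[0,0,0,0,0,0,0.3],[0,0,0,0,0,0,0.3],[0,0,0,0,0,0,0.3]]

```text
clock: 24.97
eef_pos: [0.6077, 0.0239, 0.1871]
eef_rot: [[-0.82, -0.001, 0.573], [-0.001, 1.0, 0.0], [-0.573, -0.001, -0.82]]
wrist_force: [-1.6, -0.6, -0.2]
finger_gap: 0.678
grasp_force: 30.0
```

>>> jog_arm:
  commands:
    - [[0,0,0,0,0,0,0.3],[0,0,0,0,0,0,0.3],[0,0,0,0,0,0,0.3],[0,0,0,0,0,0,0.3],[0,0,0,0,0,0,0.3]]

```text
clock: 25.38
eef_pos: [0.6077, 0.0238, 0.1871]
eef_rot: [[-0.82, -0.001, 0.573], [-0.001, 1.0, 0.0], [-0.573, -0.0, -0.82]]
wrist_force: [-1.0, -1.2, 0.1]
finger_gap: 0.672
grasp_force: 30.0
```

>>> jog_arm:
  commands:
    - [[0,0,0,0,0,0,0.3],[0,0,0,0,0,0,0.3],[0,0,0,0,0,0,0.3],[0,0,0,0,0,0,0.3],[0,0,0,0,0,0,0.3]]

```text
clock: 25.8
eef_pos: [0.6077, 0.0239, 0.187]
eef_rot: [[-0.82, -0.001, 0.573], [-0.001, 1.0, 0.0], [-0.573, -0.0, -0.82]]
wrist_force: [-0.7, -1.0, 0.9]
finger_gap: 0.677
grasp_force: 30.0
```

>>> jog_arm:
  commands:
    - [[0,0,0,0,0,0,0.3],[0,0,0,0,0,0,0.3],[0,0,0,0,0,0,0.3],[0,0,0,0,0,0,0.3],[0,0,0,0,0,0,0.3]]

```text
clock: 26.22
eef_pos: [0.6076, 0.0239, 0.187]
eef_rot: [[-0.82, -0.001, 0.573], [-0.001, 1.0, 0.0], [-0.573, -0.0, -0.82]]
wrist_force: [-1.3, -0.8, 0.0]
finger_gap: 0.678
grasp_force: 30.0
```

>>> jog_arm:
  commands:
    - [[0,0,0,0,0,0,0.3],[0,0,0,0,0,0,0.3],[0,0,0,0,0,0,0.3],[0,0,0,0,0,0,0.3],[0,0,0,0,0,0,0.3]]

```text
clock: 26.63
eef_pos: [0.6077, 0.0239, 0.1871]
eef_rot: [[-0.82, -0.001, 0.573], [-0.001, 1.0, 0.0], [-0.573, -0.0, -0.82]]
wrist_force: [-1.2, -1.4, 0.1]
finger_gap: 0.678
grasp_force: 30.0
```

```bash
python3 - <<'E'
from h import *
s=get_state()
p=camera_params('wrist'); im,d=get_image('wrist');W=cloud(d,p);cv2.imwrite('pics/w9.png',im)
for n in ['wrist','top']:
  p=camera_params(n); im,d=get_image(n);W=cloud(d,p);cv2.imwrite(f'pics/{n}9.png',im)
  for r in outline_of(n,'box')[:2]:
    P=W[r['mask']&(d>0)]; q=(P-s['eef_pos'])@s['eef_rot']; q=q[abs(q[:,2]+.0145)<.008]
    if len(q)<50: continue
    A=np.c_[q[:,:2],np.ones(len(q))]; k=np.linalg.lstsq(A,q[:,2],rcond=None)[0]
    print(n,r['bbox'],rect(q[:,:2]),'tilt',np.degrees(k[:2]),k[2])
E
```

```text
wrist [199.4, 119.4, 356.2, 386.5] (array([ 8.4, -1.8]), array([ 60.5, 125.2]), 89.7) tilt [ 0.13962191 -0.0485397 ] -0.014716946483361812
top [217.3, 140.5, 250.4, 180.3] (array([-32.3,  -0.4]), array([60.3, 78.2]), 90.0) tilt [-0.51002705 -0.05543929] -0.013995402209310967
```

View pics/w9.png

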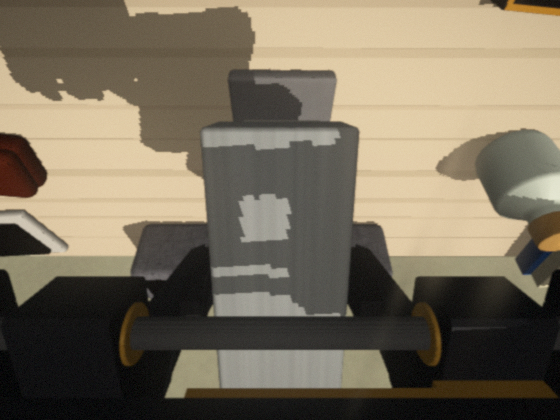

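>>> jog_arm:
  commands:
    - [[0,0,-0.5,0,0,0,0.3],[0,0,-2,0,0,0,0.3],[0,0,-4.5,0,0,0,0.3],[0,0,-7,0,0,0,0.3],[0,0,-9,0,0,0,0.3]]

```text
clock: 27.3
eef_pos: [0.5543, 0.0247, 0.2612]
eef_rot: [[-0.821, -0.004, 0.571], [-0.003, 1.0, 0.002], [-0.571, 0.001, -0.821]]
wrist_force: [0.6, -0.1, -3.3]
finger_gap: 0.675
grasp_force: 30.0
```

```bash
python3 - <<'E'
from h import *
s=get_state();print(s['q'].round(1),s['clock'],s['eef_pos'],s['wrist_force'],s['finger_gap'])
print(jog([.50,-.10,.30],tool(165)),jog([.50,-.2665,.10],tool(165)))
E
```

```text
[ 31.   41.8 -69.6 131.7 103.6  50.6 -19.6] 27.3 [0.55425817 0.02474656 0.26120804] [ 0.56276948 -0.14917054 -3.31748568] 0.6748087400514836
(array([  2.27, -12.45,  -6.31]), array([ 4.65, 34.63, 14.72])) (array([ 13.74, -29.11,  10.06]), array([ 4.65, 34.63, 14.72]))
```

>>> jog_arm:
  commands:
    - [[0.4,-2.4,-1.2,0.8,6,2.6,0.3],[0.9,-4.9,-2.5,1.6,12,5.1,0.3],[1.4,-7.4,-3.7,2.4,18,7.7,0.3],[1.8,-10,-5,3.2,24,10.2,0.3],[2.3,-12.5,-6.3,4,30,12.7,0.3]]

```text
clock: 27.72
eef_pos: [0.5017, -0.0972, 0.299]
eef_rot: [[-0.965, 0.178, 0.19], [0.176, 0.984, -0.026], [-0.192, 0.009, -0.981]]
wrist_force: [2.3, -2.5, -4.5]
finger_gap: 0.678
grasp_force: 30.0
```

```bash
python3 - <<'E'
from h import *
s=get_state();print(s['q'].round(1),s['clock'],s['eef_pos'],s['wrist_force'],s['finger_gap'])
print(jog([.50,-.2665,.12],tool(165)))
E
```

```text
[ 48.4  37.1 -70.9 113.6  51.7  53.2  32.1] 27.7167 [ 0.50174629 -0.0972342   0.29896728] [ 2.2974554  -2.47003198 -4.51223756] 0.6775213150128607
(array([  0.62, -16.85,  17.96]), array([ 0.96, 11.04,  4.69]))
```

>>> jog_arm:
  commands:
    - [[0,-3.5,2.5,0.3,3,1.2,0.3],[0,-7,5,0.5,6,2.4,0.3],[0,-10.3,7.5,0.8,9,3.6,0.3],[0.3,-13.6,10,1,11,4.7,0.3],[0.6,-16.8,12.5,1,11,4.7,0.3]]

```text
clock: 28.13
eef_pos: [0.4923, -0.2668, 0.1724]
eef_rot: [[-0.964, 0.265, 0.005], [0.265, 0.964, -0.002], [-0.005, -0.001, -1.0]]
wrist_force: [0.4, -0.3, -4.2]
finger_gap: 0.675
grasp_force: 30.0
```

>>> jog_arm:
  commands:
    - [[0,0,0,0,0,0,0.3],[0,0,0,0,0,0,0.3],[0,0,0,0,0,0,0.3],[0,0,0,0,0,0,0.3],[0,0,0,0,0,0,0.3]]

```text
clock: 28.55
eef_pos: [0.492, -0.2639, 0.175]
eef_rot: [[-0.965, 0.261, 0.006], [0.261, 0.965, -0.003], [-0.007, -0.001, -1.0]]
wrist_force: [-0.8, 0.8, -3.8]
finger_gap: 0.679
grasp_force: 30.0
```

```bash
python3 - <<'E'
from h import *
s=get_state();print(s['q'].round(1),s['clock'],s['eef_pos'],s['wrist_force'],s['finger_gap'])
print(jog([.50,-.2665,.03],tool(165)))
E
```

```text
[ 56.5  53.  -62.1 104.5  55.7  58.9  46. ] 28.55 [ 0.49201609 -0.26394687  0.17499627] [-0.80023019  0.84115767 -3.80228562] 0.6788014205288475
(array([-0.74, -0.02, 14.5 ]), array([-0.08,  0.38, -0.13]))
```

>>> jog_arm:
  commands:
    - [[-0.4,0,2.5,-0.1,0.4,-0.1,0.3],[-0.7,0,5.5,-0.1,0.4,-0.1,0.3],[-0.7,0,8.5,-0.1,0.4,-0.1,0.3],[-0.7,0,11.5,-0.1,0.4,-0.1,0.3],[-0.7,0,13.5,-0.1,0.4,-0.1,0.3]]

```text
clock: 28.97
eef_pos: [0.4982, -0.2669, 0.0372]
eef_rot: [[-0.966, 0.26, -0.003], [0.26, 0.966, 0.0], [0.003, -0.0, -1.0]]
wrist_force: [-0.7, -0.3, -3.4]
finger_gap: 0.683
grasp_force: 30.0
```

>>> jog_arm:
  commands:
    - [[0,0,0.3,0,0,0,0.3],[0,0,0.6,0,0,0,0.3],[0,0,0.8,0,0,0,0.3],[0,0,0.9,0,0,0,0.3],[0,0,1,0,0,0,0.3]]

```text
clock: 29.38
eef_pos: [0.4995, -0.2677, 0.0303]
eef_rot: [[-0.965, 0.262, 0.0], [0.262, 0.965, -0.0], [-0.0, -0.0, -1.0]]
wrist_force: [0.4, -0.4, -4.2]
finger_gap: 0.677
grasp_force: 30.0
```

```bash
python3 - <<'E'
from h import *
s=get_state();print(s['q'].round(1),s['clock'],s['eef_pos'],s['wrist_force'],s['finger_gap'])
print(jog([.50,-.2665,.0222],tool(165)))
E
```

```text
[ 52.   64.9 -52.9 106.   70.4  50.   36.6] 29.3833 [ 0.49954001 -0.26773028  0.03031598] [ 0.39999469 -0.44664153 -4.19908301] 0.6773555481737
(array([-0.01,  0.13,  0.81]), array([-0.01,  0.02, -0.18]))
```

>>> jog_arm:
  commands:
    - [[0,0,0.15,0,0,0,0.3],[0,0,0.3,0,0,0,0.3],[0,0,0.45,0,0,0,0.3],[0,0,0.55,0,0,0,0.3],[0,0,0.6,0,0,0,0.3]]

```text
clock: 29.8
eef_pos: [0.4984, -0.2677, 0.0227]
eef_rot: [[-0.965, 0.262, -0.002], [0.262, 0.965, 0.0], [0.002, -0.0, -1.0]]
wrist_force: [-0.4, -0.3, -4.1]
finger_gap: 0.681
grasp_force: 30.0
```

>>> jog_arm:
  commands:
    - [[0,0,0.03,0,0,0,0.3],[0,0,0.06,0,0,0,0.3],[0,0,0.1,0,0,0,0.3],[0,0,0.12,0,0,0,0.3],[0,0,0.12,0,0,0,0.3]]

```text
clock: 30.22
eef_pos: [0.4984, -0.2676, 0.0222]
eef_rot: [[-0.965, 0.262, -0.002], [0.262, 0.965, 0.0], [0.002, -0.0, -1.0]]
wrist_force: [-3.0, 0.9, 3.0]
finger_gap: 0.68
grasp_force: 30.0
```

>>> jog_arm:
  commands:
    - [[0,0,0,0,0,0,0.75],[0,0,0,0,0,0,0.85],[0,0,0,0,0,0,0.92],[0,0,0,0,0,0,0.92],[0,0,0,0,0,0,0.92]]

```text
clock: 30.63
eef_pos: [0.4986, -0.2676, 0.0216]
eef_rot: [[-0.965, 0.262, -0.002], [0.262, 0.965, 0.001], [0.002, 0.0, -1.0]]
wrist_force: [-0.6, 1.3, 0.8]
finger_gap: 0.92
grasp_force: 0.0
```

>>> jog_arm:
  commands:
    - [[0,0,-0.5,0,0,0,0.92],[0,0,-1.5,0,0,0,0.92],[0,0,-3.5,0,0,0,0.92],[0,0,-6,0,0,0,0.92],[0,0,-9,0,0,0,0.92]]

```text
clock: 31.05
eef_pos: [0.498, -0.2673, 0.1125]
eef_rot: [[-0.965, 0.261, -0.004], [0.261, 0.965, 0.001], [0.004, 0.0, -1.0]]
wrist_force: [0.4, 0.4, -0.4]
finger_gap: 0.92
grasp_force: 0.0
```

>>> jog_arm:
  commands:
    - [[0,0,-3,0,0,0,0.92],[0,0,-6,0,0,0,0.92],[0,0,-9,0,0,0,0.92],[0,0,-12,0,0,0,0.92],[0,0,-13,0,0,0,0.92]]

```text
clock: 31.47
eef_pos: [0.5009, -0.267, 0.2469]
eef_rot: [[-0.965, 0.261, 0.005], [0.261, 0.965, -0.001], [-0.005, 0.0, -1.0]]
wrist_force: [-0.5, 0.8, 0.3]
finger_gap: 0.917
grasp_force: 0.0
```

```bash
python3 - <<'E'
from h import *
print(get_state()['clock'])
for n in ['wrist','top','scene']:
  p=camera_params(n); im,d=get_image(n);W=cloud(d,p);cv2.imwrite(f'pics/{n}10.png',im)
  for o in ['box','mat','shoehorn','remote','glasses_case','diffuser']:
   for r in outline_of(n,o)[:2]:
    P=W[r['mask']&(d>0)]
    if r['confidence']>.4 and len(P)>20: print(n,o,r['bbox'],np.percentile(P[:,2],[5,50,95]).round(4),rect(P[:,:2]))
E
```

```text
31.4667
wrist box [247.7, 101.2, 307.0, 228.0] [0.0347 0.0361 0.0374] (array([ 502.4, -269.3]), array([ 63.3, 151.8]), 75.3)
wrist box [0.0, 1.2, 114.5, 124.6] [0.0082 0.0318 0.0333] (array([ 312.6, -474.5]), array([ 84.4, 155.5]), 39.1)
wrist mat [229.1, 81.2, 334.6, 244.6] [0.0028 0.0041 0.0054] (array([ 500.6, -267.9]), array([121.3, 192.1]), 75.5)
wrist shoehorn [228.8, 80.6, 336.9, 242.5] [0.0027 0.0041 0.0055] (array([ 500.8, -267.5]), array([122.9, 193.3]), 75.3)
wrist remote [446.0, 0.0, 515.0, 69.2] [0.0085 0.015  0.0168] (array([414.5, -23.9]), array([71.8, 48.4]), 27.1)
wrist glasses_case [222.8, 290.5, 343.0, 352.7] [0.0089 0.0282 0.0398] (array([ 678.7, -313. ]), array([ 60.3, 151. ]), 7.6)
wrist glasses_case [533.3, 217.0, 558.9, 267.3] [0.0546 0.0738 0.0846] (array([569. , -74.2]), array([267.9,  46.6]), 43.6)
top box [412.5, 270.6, 472.8, 324.3] [0.0048 0.0309 0.0343] (array([ 317.1, -409.1]), array([129.2, 265.1]), 1.3)
top shoehorn [103.2, 218.1, 167.4, 232.1] [0.0116 0.0162 0.0206] (array([514.5, 293. ]), array([179.5,  38. ]), 82.7)
top remote [248.1, 251.3, 278.0
[... 708 characters left out ...]
 427.8, 310.3] [0.0101 0.0155 0.0206] (array([511.4, 293. ]), array([173.2,  42.1]), 82.0)
scene remote [310.4, 201.3, 327.0, 221.6] [-0.0016  0.0132  0.0186] (array([413.1, -27.1]), array([82., 46.]), 26.8)
scene glasses_case [158.0, 208.6, 211.8, 255.1] [0.0085 0.0379 0.0428] (array([ 696.2, -325.9]), array([184.8,  76.5]), 81.4)
scene glasses_case [204.9, 169.2, 270.9, 223.8] [-0.0007  0.0036  0.0078] (array([ 501.4, -266.3]), array([126.7, 191.1]), 76.2)
scene diffuser [345.5, 324.2, 376.1, 357.9] [0.0241 0.0689 0.1112] (array([715.2, 271.6]), array([70.7, 66.3]), 89.8)
scene diffuser [368.2, 271.7, 429.6, 311.0] [0.0078 0.0152 0.0206] (array([517. , 293.3]), array([176. ,  44.1]), 85.8)
```

View pics/scene10.png

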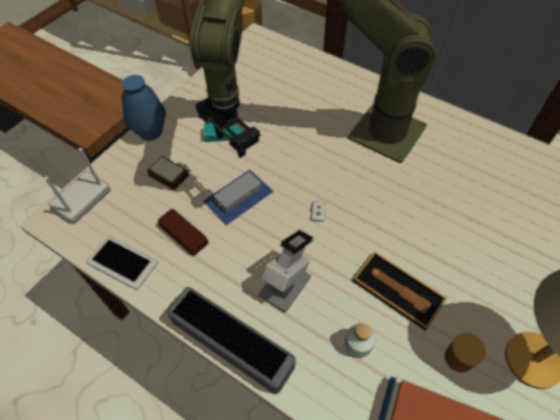

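The box lies flat on the blue mat, centred at (238,192), and the shoehorn is in the catchall at (400,290). The remote, glasses case and diffuser are where they started, and the arm is clear of everything.

```bash
python3 -c "
from bench import *
print(sign_off())"
```

```text
the job is handed in; nothing more can be done
None
```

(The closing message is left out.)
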